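# Open the wash tub and load a piston

### The job

Tip the loose lid of the wash tub up by its tab until it leans open against the splash guard, let go of it there, then lift it off and stand it on edge in the wire rack, between the two rails. Then set the piston down gently, upright, on the floor of the open tub. Do not disturb the oil filter, the carton or the wrench.

Things in the scene. Friction and masses are not known exactly. Their poses are not given: they have to be found in the camera images.
- tub: Fixed open wash tub of sheet steel; yaw varies. Origin: on the bench below it; x from its front (where the tab is, to the robot's right) to its rear, z up. Outside x -60 to 80, y -83 to 83, rim 80 mm high. Opening x -55 to 55, y -78 to 78, floor at z = 6; walls 5 thick; at the rear a flat ledge at rim height, x 55 to 80. A sloped splash guard rises from the ledge's rear edge.
- tub_corner (a point): Middle of the line where the tub's rear ledge meets the splash guard, 80 mm above the bench; the lid's rear edge starts 4 mm in front of it and turns about there when tipped up. The guard is a plain plate 4 mm thick, as wide as the tub, 95 mm long from here up, leaning 15 degrees backwards.
- lid: Loose aluminium lid, 0.2 to 0.35 kg, lying on the tub's rim, axes as the tub's. Plate 138 (x) x 172 (y) x 4 mm; origin: middle of its underside; z up. A flat tab 26 long, 90 wide, 4 thick extends it at the front (-x), reaching 28 mm out in front of the tub's wall. Below, a skirt 10 deep (outside x -59 to 45, y -75 to 75 mm) sits in the opening with about 3 mm of play or more.
- lid_tip (a point): Middle of the free end of the lid's tab, half-way through its thickness; 164 mm from the lid's rear edge. The skirt begins 36 mm from this end.
- rack: Fixed rack of dark steel wire on a base plate 150 x 70 x 6 mm. Two parallel wire rails run along its x axis, 140 mm long, their tops 73 mm above the bench, with a clear slot 34 mm wide between them (y -17 to 17 mm). Both ends are open. Origin: on the bench under the middle of the slot. Yaw varies; it stands left or right of the tub.
- piston: Loose aluminium engine piston, a closed cylinder 56 mm in diameter and 76 mm high with ring grooves near the top, about 0.4 kg, standing upright on the bench on the other side of the tub from the rack. Origin: centre of its underside, z up.
- filter: White oil filter canister standing on the bench beyond the tub, 74 mm in diameter, 88 mm high. Origin: centre of its underside. Leave alone.
- carton: Cardboard carton on the bench beyond the tub, to the right, 90 x 130 x 65 mm. Origin: centre of its underside. Leave alone.
- wrench: Steel wrench lying flat on the bench beyond the tub, to the left, 180 mm long along its x axis. Leave alone.
Things that resemble listed ones, but are neither listed nor needed, are in the scene too. What is shaped like the piston but red is not meant. Leave any blue look-alike of the rack alone.

How it is judged (in metres and radians):
On the way, in this order (a step that is already met when the one before it is completed fails the run):
1. the lid is tipped up and leans open against the splash guard by itself, its rear edge on the tub's ledge, nobody holding it (angle between lid's own z axis and vertical between 1.5 and 2.1 rad and z of lid_tip in the frame of tub above 0.19 m and x of lid in the frame of tub between 0.05 and 0.13 m and z of lid in the frame of tub between 0.12 and 0.17 m and contact force between lid and tub above 0.3 N and contact force between each of the arm, the fingers and lid below 0.2 N and angular speed of lid below 0.3 rad/s), for 0.2 s.
2. the lid stands on edge in the wire rack, between the rails, let go of and at rest (x of lid in the frame of rack between -0.06 and 0.06 m and y of lid in the frame of rack between -0.04 and 0.04 m and z of lid in the frame of rack between 0.055 and 0.11 m and angle between lid's own z axis and vertical between 1.05 and 2.09 rad and contact force between lid and rack above 0.3 N and contact force between lid and tub below 0.1 N and linear speed of lid below 0.03 m/s and angular speed of lid below 0.3 rad/s and contact force between the fingers and lid below 0.2 N and distance of piston from where it was at the start of the episode below 0.05 m), for 0.2 s.
At the end, for the whole second after the job is handed in: The lid stands on edge (within about 30 degrees of upright) in the slot of the wire rack, its middle within 60 mm of the rack's middle along the slot, clear of the tub; the piston stands upright (within about 8 degrees) on the tub's floor; both at rest (x of lid in the frame of rack between -0.06 and 0.06 m and y of lid in the frame of rack between -0.04 and 0.04 m and z of lid in the frame of rack between 0.055 and 0.11 m and angle between lid's own z axis and vertical between 1.05 and 2.09 rad and contact force between lid and rack above 0.3 N and contact force between lid and tub below 0.1 N and linear speed of each of lid, piston below 0.03 m/s and angular speed of each of lid, piston below 0.3 rad/s and x of piston in the frame of tub between -0.055 and 0.055 m and y of piston in the frame of tub between -0.078 and 0.078 m and z of piston in the frame of tub below 0.02 m and angle between piston's own z axis and vertical below 0.15 rad); the robot touches nothing.
It fails at once if a bystander (filter, carton, wrench) moved more than 25 mm (distance of any of filter, carton, wrench from where it was at the start of the episode above 0.025 m).
It fails at once if the piston hits the tub with more than 60 N (dropped or slammed) (contact force between piston and tub above 60 N).
It also fails if it takes over 72 s, if anything falls off the work surface, if the arm or the gripper's body presses on something with over 40 N, if the wrist force passes 120 N, or if a joint passes its speed limit or range.

### The arm

A 6-joint arm with a two-finger parallel gripper is mounted at the origin on the work surface. World frame = base frame: x ahead of the robot, y to its left, z up, the work surface at z = 0. Lengths are in mm, angles in rad, forces in N, time in s.
With the tool pointing down it reaches from about 350 to 775 mm from the base axis. Payload 7.3 kg.
Tool frame: the origin (TCP) lies on the front face of the gripper's body, between the roots of the fingers; the fingertips stand 66 mm ahead of it and the grasp point (between the pads) lies 47 mm ahead of it (bot.tip_extent is the distance from the TCP to the fingertips, in mm); z points along the fingers, y is the line along which they close (so a half turn about z gives the same grasp; the last joint's range is limited). The gripper opens to 92 mm and grips with 3 to 60 N. Pads are 19 mm wide; open, the fingers measure 130 mm over their backs; the gripper's body (75 mm by 190 mm) begins 47 mm behind the grasp point.
Start: joints at [-1.408, 0.342, 1.524, -0, 1.275, -0.146], TCP at [159.577, -500.174, 292.241] pointing down, gripper open.
Joint ranges: [-2.53, 2.53], [-0.77, 2.02], [0.04, 2.7], [-1, 4.14], [0.28, 2.66], [-3.11, 3.11]. Speed limits (rad/s): [2.57, 2.57, 3.14, 3.14, 3.14, 3.14].

### API

Orientations are given as [roll, pitch, yaw] about the fixed x, y, z axes, in that order (R = Rz(yaw) Ry(pitch) Rx(roll)).
In Python, from plant import readout, viewer, order, bot gives the robot as it stands.
- The arm moves only by the shell command python3 -m creep 'ROWS'. ROWS is text: rows parted by semicolons, each of 7 numbers parted by spaces: the shift along the world's x, y, z in m, then the turn, a rotation vector about the world's x, y, z in rad, then the opening in per cent of the stroke, from 0 (shut) to 100 (fully open). A call has 1 to 8 rows; each row shifts and turns the commanded pose from where the row before left it; what a row does not reach is not made up. A row lasts 1/12 s, in which the tool goes at most 41.7 mm and 7.16 degrees, less where a joint would pass 70% of its speed; a pose out of reach is approached as far as the arm can. A call is refused whole if a number of a shift passes 0.0417 or a number of a turn 0.125, either way. A call with a gripper value outside its range is refused whole. The fingers move at their own pace and stop on an object; the grip force is fixed at half the most. Time passes only in rows, so rows that do not move let the fingers close. It gives the time, the measured TCP pose, the force, the opening and the grip force at its end, in the units of the state.
- readout.get_obs(): the state, without advancing time (a new reading comes with each control period).
- viewer.capture(name): name is "side" or "top"; returns the picture (420x560x3 uint8, red, green, blue); there is no depth.
- viewer.camera_info(name): a dict with "fx", "fy", "cx", "cy" (pixels), "D" ([k1, k2, p1, p2, k3] as OpenCV has them; the pictures are not rectified), "origin" and "rotation" of the camera in the world. Camera axes: x right, y up, looking along -z (the intrinsics and any distortion apply to the point x, -y, -z); pixel columns grow to the right and rows downward; lengths in mm; the calibration is good to about 2 mm. A picture is of the moment at which its call begins. camera_info takes no time and is no camera call.
- order.close_job(): hands the job in; it is judged then, once.
The state is a dict: "time": time; "joint_positions": joint angles; "dq": joint speeds; "tau": joint torques, N m; "tool_pos": TCP position; "tcp_rot": TCP orientation; "contact_force": force on the tool from outside, world axes, zero at the start; "moment": the same for the moment, N m; "grip_width": finger opening in mm; "finger_force": force on a finger pad.
Only numpy, scipy, OpenCV 4.12 (cv2) and the standard library are available. Lean on these libraries where they do the work, as an engineer would, in place of code of your own. Each camera call takes 0.05 s, during which the arm holds its last target. There are 200 camera calls.

## Working session

There is one attempt and no reset: what is moved stays moved. The work goes in short steps, Python scripts to look and compute and a shell command to move; the robot and the scene stay as the last step left them, time stands still between calls to the robot, and variables do not carry over. Pictures are saved under pics/ and viewed, at most 13 in all, crops included, and the job is handed in when it is done.

```bash
ls; mkdir -p pics; python3 - <<'E'
from plant import readout, viewer, order, bot
import cv2,numpy as np
for n in("side","top"):
    i=viewer.camera_info(n); print(n,{k:np.round(v,3).tolist() for k,v in i.items()})
    cv2.imwrite(f"pics/{n}0.png",cv2.cvtColor(viewer.capture(n),cv2.COLOR_RGB2BGR))
o=readout.get_obs(); print({k:np.round(v,3).tolist() for k,v in o.items()})
E
```

```text
pics
side {'fx': 462.306, 'fy': 462.306, 'cx': 269.56, 'cy': 214.192, 'D': [0.041, 0.0, 0.0, 0.0, 0.0], 'origin': [-147.201, 747.947, 855.386], 'rotation': [0.957, 0.023, -2.444]}
top {'fx': 513.259, 'fy': 513.259, 'cx': 286.658, 'cy': 205.673, 'D': [-0.186, 0.0, 0.0, 0.0, 0.0], 'origin': [378.438, -89.656, 1559.566], 'rotation': [0.136, 0.003, -1.595]}
{'time': 0.1, 'joint_positions': [-1.408, 0.343, 1.525, -0.0, 1.275, -0.146], 'dq': [0.001, -0.001, -0.003, -0.001, 0.0, 0.001], 'tau': [0.003, -43.2, -24.47, 0.072, 0.053, -0.0], 'tool_pos': [159.534, -499.88, 291.603], 'tcp_rot': [-3.14, -0.0, 0.309], 'contact_force': [0.427, -0.521, 0.217], 'moment': [-0.005, -0.012, -0.0], 'finger_force': 0.0, 'grip_width': 92.036}
```

View pics/side0.png

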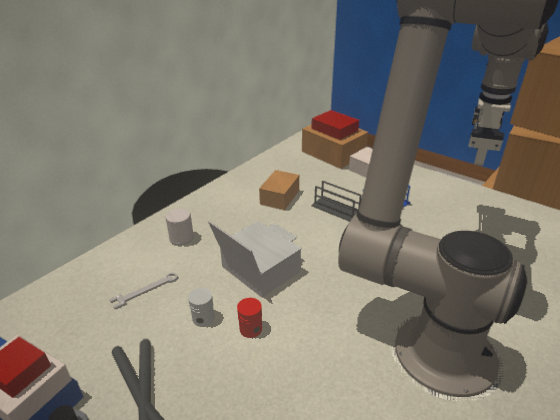

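View pics/top0.png

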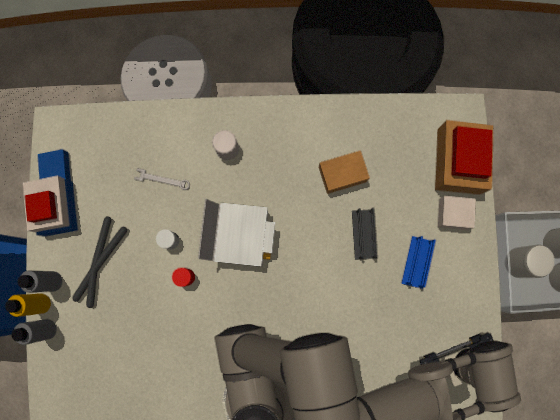

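The side view shows the tub near (260,255). In the top view the lidded tub is at (238,235), with its tab on the right at (270,240). The dark rack is at (365,233), the piston at (167,240) and the red decoy at (183,277).

```bash
cat > h.py <<'E'
from plant import readout, viewer, order, bot
import cv2,numpy as np
from scipy.spatial.transform import Rotation as R
F=np.diag([1.,-1,-1])
def cam(n):
    i=viewer.camera_info(n); K=np.array([[i['fx'],0,i['cx']],[0,i['fy'],i['cy']],[0,0,1.]])
    return K,np.array(i['D']),np.array(i['origin']),R.from_euler('xyz',i['rotation']).as_matrix()@F
def ray(n,p):
    K,D,o,M=cam(n); u=cv2.undistortPoints(np.array(p,float).reshape(-1,1,2),K,D)[:,0]
    return o,np.c_[u,np.ones(len(u))]@M.T
def plane(n,p,z):
    o,d=ray(n,p); return o+d*((z-o[2])/d[:,2])[:,None]
def proj(n,P):
    K,D,o,M=cam(n); return cv2.projectPoints((np.array(P,float).reshape(-1,3)-o)@M,np.zeros(3),np.zeros(3),K,D)[0][:,0]
def snap(n,f=None,crop=None,s=1):
    im=cv2.cvtColor(viewer.capture(n),cv2.COLOR_RGB2BGR)
    if f:
        c=im if crop is None else im[crop[1]:crop[3],crop[0]:crop[2]]
        cv2.imwrite(f'pics/{f}.png',cv2.resize(c,None,fx=s,fy=s,interpolation=cv2.INTER_CUBIC))
    return im
E
python3 - <<'E'
from h import *
print(proj('top',[[0,0,0],[159,-500,292]]),proj('side',[[0,0,0],[159,-500,292]]))
im=cv2.imread('pics/top0.png'); c=im[190:290,150:390]
cv2.imwrite('pics/c.png',cv2.resize(c,None,fx=3.3,fy=3.3,interpolation=cv2.INTER_CUBIC))
g=cv2.cvtColor(im,cv2.COLOR_BGR2HSV)
for nm,lo,hi,box in(('rack',(0,0,0),(180,255,90),(345,200,385,270)),):
    x0,y0,x1,y1=box; m=cv2.inRange(g[y0:y1,x0:x1],lo,hi)
    k=cv2.findNonZero(m); r=cv2.minAreaRect(k); b=cv2.boxPoints(r)+[x0,y0]; print(nm,b.round(1).tolist(),plane('top',b,6).round(0).tolist(),plane('top',b,73).round(0).tolist())
E
```

```text
[[261.41400667 402.1121132 ]
 [455.27844848 358.32242258]] [[444.30471878 353.0952072 ]
 [484.31001066 134.78468842]]
rack [[351.3, 209.2], [373.9, 207.9], [377.0, 261.2], [354.4, 262.5]] [[576.0, -287.0, 6.0], [578.0, -357.0, 6.0], [415.0, -360.0, 6.0], [413.0, -291.0, 6.0]] [[567.0, -279.0, 73.0], [570.0, -346.0, 73.0], [414.0, -348.0, 73.0], [412.0, -282.0, 73.0]]
```

View pics/c.png

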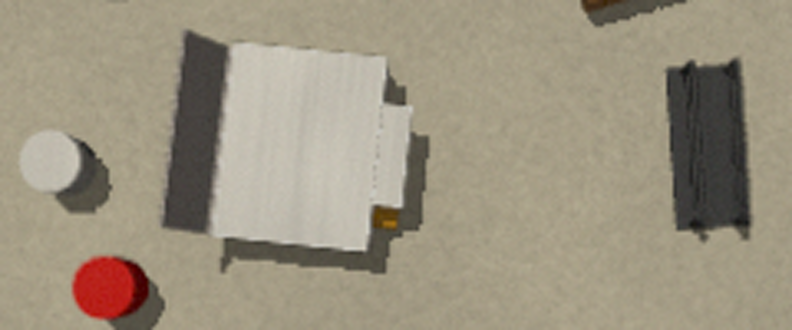

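The crop shows the lid corners at crop pixels (228,42), (385,57), (365,250) and (210,235). The tab end runs (412,107)–(404,207), the rack rails (690,65)–(701,238) and (737,60)–(745,235), and the piston top is at (52,161).

```bash
python3 - <<'E'
from h import *
f=lambda q:np.array(q)/3.3+[150-.35,190-.35]
L=plane('top',f([(228,42),(385,57),(365,250),(210,235),(412,107),(404,207)]),84); print(L.round(0).tolist())
print('edges',np.linalg.norm(L[1]-L[0]),np.linalg.norm(L[2]-L[1]))
ctr=L[:4].mean(0)
for a,b in((0,1),(3,2)): d=L[a]-L[b]; print('yaw x',np.arctan2(d[1],d[0]))
for a,b in((1,2),(0,3),(4,5)): d=L[b]-L[a]; print('yaw y+90',np.arctan2(d[1],d[0])+np.pi/2)
print('ctr',ctr,'tabend',(L[4]+L[5])/2)
Rr=plane('top',f([(690,65),(701,238),(737,60),(745,235)]),73); print(Rr.round(0).tolist(), Rr.mean(0))
B=plane('top',f([(668,68),(678,230),(740,65),(748,230)]),6); print(B.round(0).tolist(),B.mean(0))
print('piston',plane('top',f([(52,161)]),76))
print('red',plane('top',f([(108,287)]),76))
im=cv2.imread('pics/top0.png');g=cv2.cvtColor(im,cv2.COLOR_BGR2HSV)
m=cv2.inRange(g[220:262,150:182],(0,0,175),(180,45,255)); k=cv2.findNonZero(m).reshape(-1,2)+[150,220]; (c,r)=cv2.minEnclosingCircle(k.astype(np.float32)); print(c,r,plane('top',[c],76))
E
```

```text
[[596.0, 108.0, 84.0], [579.0, -31.0, 84.0], [410.0, -10.0, 84.0], [426.0, 125.0, 84.0], [534.0, -54.0, 84.0], [447.0, -45.0, 84.0]]
edges 139.60810535500298 169.90490882794316
yaw x 1.4504955300177087
yaw x 1.4548433713541755
yaw y+90 4.590395875309556
yaw y+90 4.611019408562528
yaw y+90 4.611607057033875
ctr [502.55214116  47.9417727   84.        ] tabend [490.33316503 -49.24538168  84.        ]
[[566.0, -301.0, 73.0], [413.0, -304.0, 73.0], [570.0, -343.0, 73.0], [415.0, -344.0, 73.0]] [ 491.00548562 -322.98631678   73.        ]
[[573.0, -290.0, 6.0], [423.0, -293.0, 6.0], [574.0, -357.0, 6.0], [421.0, -358.0, 6.0]] [ 497.43271976 -324.49266143    6.        ]
piston [[493.95499755 267.24236135  76.        ]]
red [[381.99637753 217.14286441  76.        ]]
(164.0, 238.0) 9.486932754516602 [[495.31810443 271.46097757  76.        ]]
```

```bash
python3 -m creep '0.02 0.022 0 0 0 -0.0266 33;0.02 0.022 0 0 0 -0.0266 33;0.02 0.022 0 0 0 -0.0266 33;0.02 0.022 0 0 0 -0.0266 33;0.02 0.022 0 0 0 -0.0266 33;0.02 0.022 0 0 0 -0.0266 33;0.02 0.022 0 0 0 -0.0266 33;0.02 0.022 0 0 0 -0.0266 33'
python3 -m creep '0.02 0.015 0 0 0 -0.0266 33;0.02 0.015 0 0 0 -0.0266 33;0.02 0.015 0 0 0 -0.0266 33;0.02 0.015 0 0 0 -0.0266 33;0.02 0.015 0 0 0 -0.0266 33;0.02 0.015 0 0 0 -0.0266 33;0.02 0.015 0 0 0 -0.0266 33;0.02 0.015 0 0 0 -0.0266 33'
python3 -m creep '0 0 0 0.1122 -0.0131 0 33;0 0 0 0.1122 -0.0131 0 33;0 0 0 0.1122 -0.0131 0 33;0 0 0 0.1122 -0.0131 0 33;0 0 0 0 0 0 33'
python3 -c "
from h import *
o=readout.get_obs();print(np.round(o['joint_positions'],3))"
```

```text
time: 0.77
tool_pos: [320.2, -322.8, 292.0]
tcp_rot: [-3.141, 0.0, 0.094]
contact_force: [1.3, -0.9, -0.1]
grip_width: 43.3
finger_force: 0.0
time: 1.43
tool_pos: [480.3, -203.1, 291.9]
tcp_rot: [-3.141, 0.001, -0.118]
contact_force: [-0.4, -1.1, -1.0]
grip_width: 30.2
finger_force: 0.0
time: 1.85
tool_pos: [479.0, -205.8, 290.5]
tcp_rot: [-2.684, 0.003, -0.12]
contact_force: [-0.4, -0.5, -0.2]
grip_width: 30.5
finger_force: 0.0
[-0.732  0.435  1.459  0.368  1.528  0.89 ]
```

```bash
python3 -m creep '0 0 0 0.1122 -0.0131 0 33;0 0 0 0.1122 -0.0131 0 33;0 0 0 0.1122 -0.0131 0 33;0 0 0 0.1122 -0.0131 0 33;0 0 0 0.1122 -0.0131 0 33;0 0 0 0.1122 -0.0131 0 33;0 0 0 0 0 0 33;0 0 0 0 0 0 33'
python3 -c "
from h import *
o=readout.get_obs();print(np.round(o['joint_positions'],3), R.from_euler('xyz',o['tcp_rot']).as_matrix()[:,2])"
```

```text
time: 2.52
tool_pos: [479.5, -204.1, 290.9]
tcp_rot: [-2.015, 0.004, -0.117]
contact_force: [0.3, -0.0, 0.5]
grip_width: 30.8
finger_force: 0.0
[-0.882  0.66   1.413  0.764  1.92   0.741] [ 0.1032879   0.89684448 -0.43011812]
```

```bash
python3 -m creep '0 0.027 0 0 0 0 33;0 0.027 0 0 0 0 33;0 0 -0.03 0 0 0 33;0 0 -0.03 0 0 0 33;0 0 -0.03 0 0 0 33;0 0 -0.03 0 0 0 33;0 0 -0.02 0 0 0 33;0 0 0 0 0 0 33'
python3 - <<'E'
from h import *
o=readout.get_obs();print(np.round(o['joint_positions'],3))
snap('top','t1',(180,160,330,290),4);snap('side','s1',(200,170,360,300),4)
a=cv2.imread('pics/t1.png');b=cv2.imread('pics/s1.png');cv2.imwrite('pics/m1.png',cv2.resize(np.hstack([a,b]),(800,335)))
E
```

```text
time: 3.18
tool_pos: [479.0, -149.0, 149.8]
tcp_rot: [-2.015, 0.004, -0.114]
contact_force: [-0.3, -0.5, -0.4]
grip_width: 30.1
finger_force: 0.0
[-0.822  0.808  1.605  0.757  1.642  0.535]
```

View pics/m1.png

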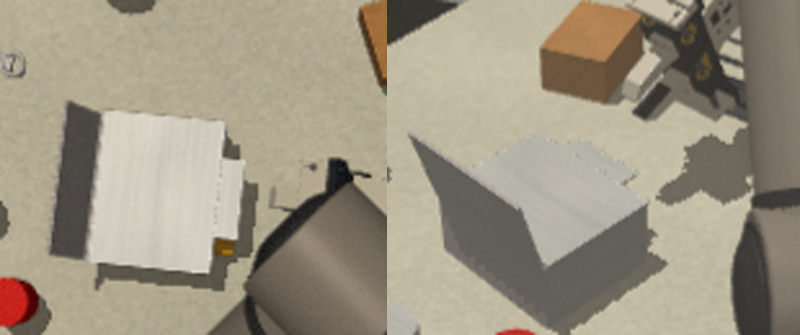

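The picture shows both fingers to the right of the tab and clear of it, and the lid hasn't moved. Next I go down and slide the fingers around the tab.

```bash
python3 -m creep '0 0 -0.022 0 0 0 33;0 0 -0.023 0 0 0 33;0.0015 0.012 0 0 0 0 33;0.0015 0.013 0 0 0 0 33;0.0015 0.013 0 0 0 0 33;0.0015 0.013 0 0 0 0 33;0.001 0.012 0 0 0 0 33;0 0 0 0 0 0 33'
python3 - <<'E'
from h import *
snap('top','t2',(200,180,310,270),4);snap('side','s2',(220,190,330,280),4)
a=cv2.imread('pics/t2.png');b=cv2.imread('pics/s2.png');cv2.imwrite('pics/m2.png',cv2.resize(np.hstack([a,b]),(800,330)))
E
```

```text
time: 3.95
tool_pos: [486.4, -84.3, 108.3]
tcp_rot: [-2.012, 0.001, -0.113]
contact_force: [0.7, -0.0, 0.2]
grip_width: 30.6
finger_force: 0.0
```

View pics/m2.png

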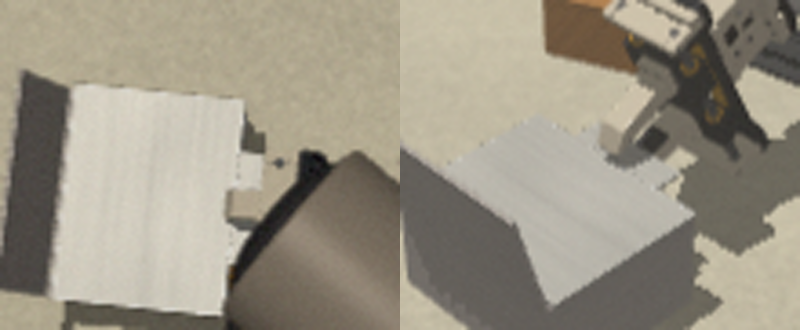

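The upper finger is above the tab and the lower one is below it, with no contact force. I'll lift the tab loosely.

```bash
python3 -m creep '0 0 0.008 0 0 0 33;0 0 0.009 0 0 0 33;0 0 0.009 0 0 0 33;0 0.001 0.009 0 0 0 33;0 0.002 0.009 0 0 0 33;0 0.003 0.009 0 0 0 33;0 0.003 0.009 0 0 0 33;0 0.003 0.008 0 0 0 33'
python3 -m creep '0 0 0 0 0 0 33;0 0 0 0 0 0 2;0 0 0 0 0 0 2;0 0 0 0 0 0 2;0 0 0 0 0 0 2;0 0 0 0 0 0 2'
```

```text
time: 4.72
tool_pos: [486.6, -74.9, 178.4]
tcp_rot: [-2.012, -0.0, -0.117]
contact_force: [-0.5, 0.1, -1.0]
grip_width: 30.5
finger_force: 0.5
time: 5.22
tool_pos: [486.5, -75.2, 176.8]
tcp_rot: [-2.012, 0.001, -0.117]
contact_force: [0.3, -0.8, -3.5]
grip_width: 3.4
finger_force: 30.0
```

```bash
python3 - <<'E'
import numpy as np
f=np.radians(26.6+5.5*np.arange(15)); u=-216*np.cos(f); z=216*np.sin(f)
for a,b in zip(np.diff(u),np.diff(z)): print("%.4f %.4f %.4f"%(a*.1155/1e3,a*.993/1e3,b/1e3))
print(np.array([.993,-.1155])*-np.radians(5.5))
E
```

```text
0.0012 0.0101 0.0181
0.0014 0.0118 0.0170
0.0015 0.0133 0.0158
0.0017 0.0148 0.0144
0.0019 0.0161 0.0129
0.0020 0.0172 0.0113
0.0021 0.0182 0.0096
0.0022 0.0191 0.0078
0.0023 0.0197 0.0059
0.0023 0.0202 0.0040
0.0024 0.0205 0.0020
0.0024 0.0206 0.0001
0.0024 0.0205 -0.0019
0.0024 0.0202 -0.0039
[-0.09532116  0.0110872 ]
```

```bash
python3 -m creep '0.0012 0.0101 0.0181 -0.0953 0.0111 0 2;0.0014 0.0118 0.017 -0.0953 0.0111 0 2;0.0015 0.0133 0.0158 -0.0953 0.0111 0 2;0.0017 0.0148 0.0144 -0.0953 0.0111 0 2;0.0019 0.0161 0.0129 -0.0953 0.0111 0 2;0.002 0.0172 0.0113 -0.0953 0.0111 0 2;0 0 0 0 0 0 2'
python3 -c "
from h import *
o=readout.get_obs();print(np.round(o['joint_positions'],3))"
```

```text
time: 5.8
tool_pos: [497.0, 10.9, 270.5]
tcp_rot: [-2.593, -0.008, -0.112]
contact_force: [-1.0, -6.7, 5.8]
grip_width: 3.5
finger_force: 30.4
[-0.399  0.346  1.693  0.546  1.308  1.081]
```

```bash
python3 -m creep '0.002 0.0172 0.0106 -0.0953 0.0111 0 2;0.0022 0.0185 0.0085 -0.0953 0.0111 0 2;0.0023 0.0192 0.0062 -0.0953 0.0111 0 2;0.0023 0.02 0.004 -0.0953 0.0111 0 2;0.0024 0.0203 0.002 -0.0953 0.0111 0 2;0.0024 0.0206 0.0001 -0.0953 0.0111 0 2;0 0 0 0 0 0 2'
python3 -c "
from h import *
o=readout.get_obs();print(np.round(o['joint_positions'],3))"
```

```text
time: 6.38
tool_pos: [509.3, 127.7, 296.7]
tcp_rot: [3.116, 0.004, -0.11]
contact_force: [-0.6, -1.4, 1.0]
grip_width: 3.9
finger_force: 30.3
[ 0.111  0.344  1.508 -0.025  1.298  1.799]
```

```bash
python3 -m creep '0.0024 0.0205 -0.0019 -0.0953 0.0111 0 2;0.0024 0.0202 -0.0039 -0.0953 0.0111 0 2;0 0 0 0 0 0 2;0 0 0 0 0 0 2'
python3 - <<'E'
from h import *
o=readout.get_obs();print(np.round(o['joint_positions'],3))
snap('top','t3',(180,160,320,290),4);snap('side','s3',(190,150,330,280),4)
a=cv2.imread('pics/t3.png');b=cv2.imread('pics/s3.png');cv2.imwrite('pics/m3.png',cv2.resize(np.hstack([a,b]),(800,370)))
E
```

```text
time: 6.72
tool_pos: [514.1, 164.3, 290.0]
tcp_rot: [2.928, 0.006, -0.114]
contact_force: [-0.1, -2.9, -2.3]
grip_width: 3.8
finger_force: 30.1
[ 0.259  0.422  1.424 -0.2    1.384  1.99 ]
```

View pics/m3.png

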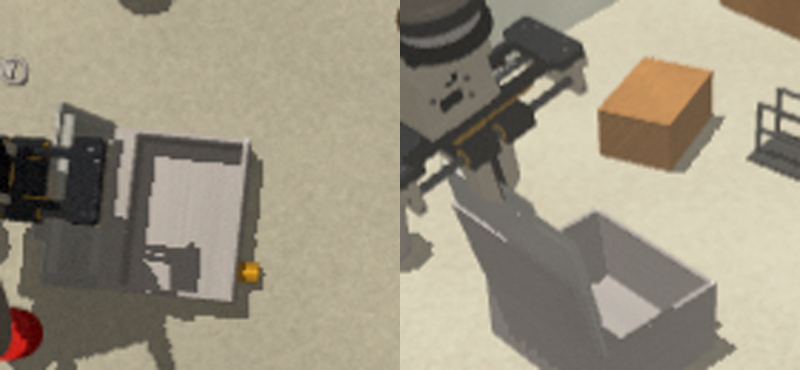

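The lid stands nearly against the guard, still in the gripper, and the tub is open. I'll let go.

```bash
python3 -m creep '0 0 0 0 0 0 50;0 0 0 0 0 0 50;0 0 0 0 0 0 50;0 0 0 0 0 0 50;0 0 0 0 0 0 50;0 0 0 0 0 0 50;0 0 0 0 0 0 50;0 0 0 0 0 0 50'
python3 -m creep '0 0 0 0 0 0 50;0 0 0 0 0 0 50;0 0 0 0 0 0 50;0 0 0 0 0 0 50;0 0 0 0 0 0 50;0 0 0 0 0 0 50'
python3 - <<'E'
from h import *
snap('side','s4',(170,140,330,280),5)
E
```

```text
time: 7.48
tool_pos: [514.6, 164.7, 292.4]
tcp_rot: [2.928, -0.0, -0.116]
contact_force: [0.5, -0.2, -0.7]
grip_width: 45.5
finger_force: 0.0
time: 7.98
tool_pos: [514.7, 164.6, 292.3]
tcp_rot: [2.928, -0.0, -0.117]
contact_force: [-1.1, -0.7, 1.3]
grip_width: 45.9
finger_force: 0.0
```

View pics/s4.png

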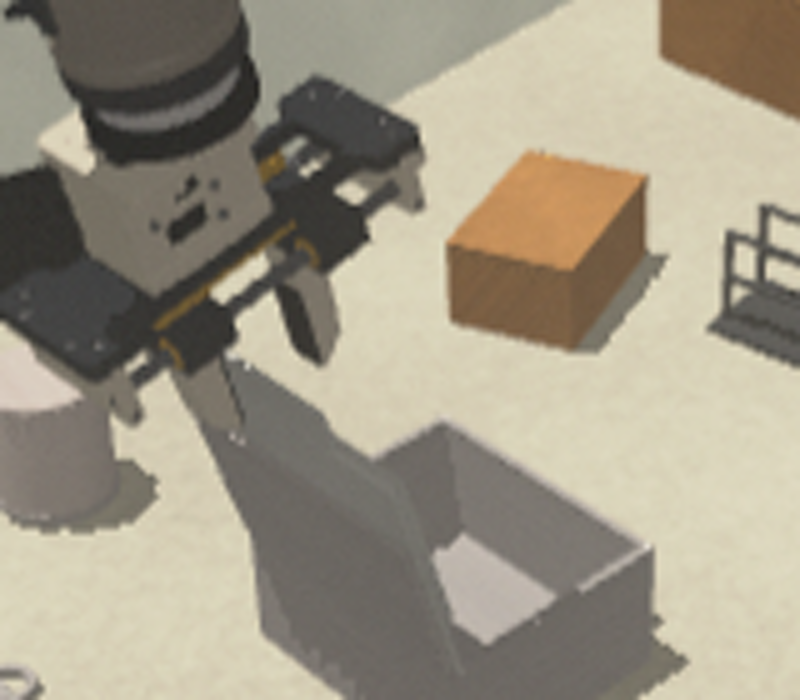

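The lid leans on the guard and the fingers stand clear on either side. I'll open wider to make sure, then re-align, grasp deeper and lift.

```bash
python3 -m creep '0 0 0 0 0 0 75;0 0 0 0 0 0 75;0 0 0 0 0 0 75;0 0 0 0 0 0 75;0 0 0 0 0 0 75;0 0.007 -0.01 -0.05 0.006 0 75;0 0 0 0 0 0 75'
python3 -m creep '0 0 0 0 0 0 2;0 0 0 0 0 0 2;0 0 0 0 0 0 2;0 0 0 0 0 0 2;0 0 0 0 0 0 2;0 0 0 0 0 0 2;0 0 0 0 0 0 2;0 0 0 0 0 0 2'
python3 -m creep '0 0 0.005 0 0 0 2;0 0 0.01 0 0 0 2;0 0 0.015 0 0 0 2;0 0 0.015 0 0 0 2;0 0 0.015 0 0 0 2;0 0 0 0 0 0 2'
```

```text
time: 8.62
tool_pos: [514.1, 172.5, 280.8]
tcp_rot: [2.876, 0.002, -0.116]
contact_force: [-0.7, 0.2, -1.4]
grip_width: 68.9
finger_force: 0.0
time: 9.28
tool_pos: [514.7, 171.6, 282.5]
tcp_rot: [2.878, -0.0, -0.117]
contact_force: [0.9, 0.6, -0.2]
grip_width: 20.4
finger_force: 0.0
time: 9.78
tool_pos: [515.6, 171.9, 346.3]
tcp_rot: [2.88, -0.007, -0.116]
contact_force: [-0.1, 0.7, 0.8]
grip_width: 2.0
finger_force: 0.0
```

The fingers close more slowly than I allowed for, so the lift missed the lid. I'll reopen, look, then retry.

```bash
python3 -m creep '0 0 0.02 0 0 0 60;0 0 0 0 0 0 60;0 0 0 0 0 0 60;0 0 0 0 0 0 60;0 0 0 0 0 0 60;0 0 0 0 0 0 60;0 0 0 0 0 0 60;0 0 0 0 0 0 60'
python3 - <<'E'
from h import *
print(readout.get_obs()['grip_width'])
snap('top','t5',(180,160,320,290),4);snap('side','s5',(190,150,330,280),4)
a=cv2.imread('pics/t5.png');b=cv2.imread('pics/s5.png');cv2.imwrite('pics/m5.png',cv2.resize(np.hstack([a,b]),(800,370)))
E
```

```text
time: 10.45
tool_pos: [514.6, 171.6, 361.9]
tcp_rot: [2.877, 0.0, -0.116]
contact_force: [-0.0, 0.5, -0.7]
grip_width: 50.6
finger_force: 0.0
50.637405787933865
```

View pics/m5.png

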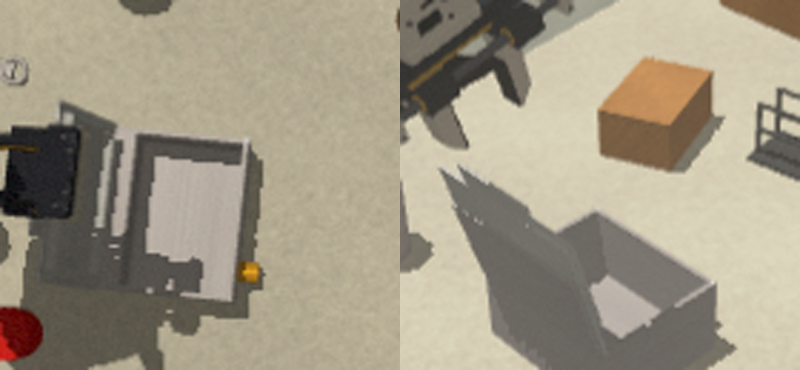

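The lid still leans on the guard, undisturbed. I'll go back down 80 mm and close fully before lifting.

```bash
python3 -m creep '0 0 -0.02 0 0 0 60;0 0 -0.02 0 0 0 60;0 0 -0.02 0 0 0 60;0 0 -0.02 0 0 0 60;0 0 0 0 0 0 60;0 0 0 0 0 0 2;0 0 0 0 0 0 2;0 0 0 0 0 0 2'
python3 -m creep '0 0 0 0 0 0 2;0 0 0 0 0 0 2;0 0 0 0 0 0 2;0 0 0 0 0 0 2;0 0 0 0 0 0 2;0 0 0 0 0 0 2;0 0 0 0 0 0 2;0 0 0 0 0 0 2'
```

```text
time: 11.22
tool_pos: [515.3, 171.8, 283.9]
tcp_rot: [2.879, -0.003, -0.117]
contact_force: [0.4, 0.7, 0.8]
grip_width: 39.4
finger_force: 0.0
time: 11.88
tool_pos: [514.7, 171.3, 282.5]
tcp_rot: [2.877, -0.0, -0.117]
contact_force: [-0.5, -1.5, 2.3]
grip_width: 4.0
finger_force: 30.0
```

```bash
python3 -m creep '0 0 0.008 0 0 0 2;0 -0.002 0.015 0 0 0 2;0 -0.005 0.02 0 0 0 2;0 -0.015 0.02 0 0 0 2;-0.001 -0.02 0.005 0 0 0 2;-0.001 -0.028 0 0 0 0 2;-0.001 -0.03 0 0 0 0 2;0 0 0 0 0 0 2'
python3 -m creep '-0.002 -0.03 0 0.0328 -0.0038 0.0164 2;-0.002 -0.03 0 0.0328 -0.0038 0.0164 2;-0.002 -0.03 0 0.0328 -0.0038 0.0164 2;-0.002 -0.03 0 0.0328 -0.0038 0.0164 2;-0.002 -0.03 0 0.0328 -0.0038 0.0164 2;-0.002 -0.03 0 0.0328 -0.0038 0.0164 2;-0.002 -0.03 0 0.0328 -0.0038 0.0164 2;-0.002 -0.03 0 0.0328 -0.0038 0.0164 2'
python3 -m creep '0 -0.028 0 0 0 0 2;0 -0.028 0 0 0 0 2;0 -0.025 0 0 0 0 2;0 -0.025 0 0 0 0 2;0 -0.02 0 0 0 0 2;0 -0.015 0 0 0 0 2;0 -0.01 0 0 0 0 2;0 0 0 0 0 0 2'
```

```text
time: 12.55
tool_pos: [511.4, 68.2, 350.8]
tcp_rot: [2.877, -0.0, -0.12]
contact_force: [0.4, -0.6, -1.8]
grip_width: 4.1
finger_force: 30.0
time: 13.22
tool_pos: [495.6, -169.1, 350.6]
tcp_rot: [-3.14, -0.018, 0.014]
contact_force: [0.5, 0.0, -2.4]
grip_width: 3.7
finger_force: 30.0
time: 13.88
tool_pos: [495.8, -320.6, 349.9]
tcp_rot: [3.141, -0.017, 0.012]
contact_force: [-0.9, -0.2, -2.8]
grip_width: 3.7
finger_force: 30.0
```

```bash
python3 -m creep '0 0.001 -0.025 0 0 0 2;0 0 -0.025 0 0 0 2;0 0 -0.02 0 0 0 2;0 0 -0.015 0 0 0 2;0 0 -0.01 0 0 0 2;0 0 -0.01 0 0 0 2;0 0 0 0 0 0 2'
python3 - <<'E'
from h import *
snap('top','t6',(290,170,430,300),4);snap('side','s6',(290,110,430,240),4)
a=cv2.imread('pics/t6.png');b=cv2.imread('pics/s6.png');cv2.imwrite('pics/m6.png',cv2.resize(np.hstack([a,b]),(800,370)))
E
```

```text
time: 14.47
tool_pos: [495.5, -317.3, 243.8]
tcp_rot: [-3.14, -0.015, 0.014]
contact_force: [-0.7, 0.4, -2.2]
grip_width: 4.0
finger_force: 30.0
```

View pics/m6.png

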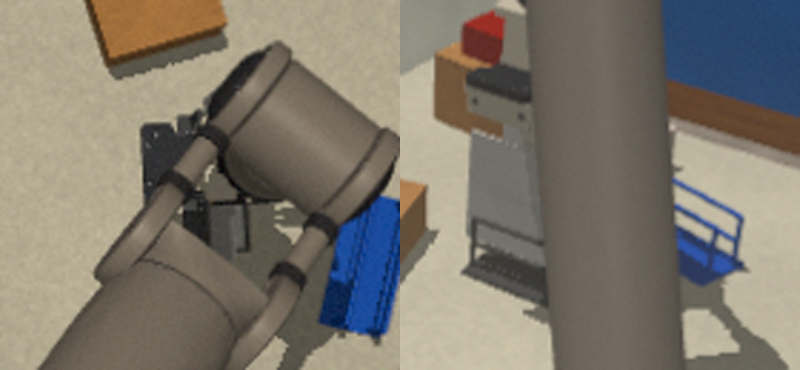

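The lid passes behind the near rail with no contact force, so it is in the slot. I'll lower it to the base.

```bash
python3 -m creep '0 0 -0.007 0 0 0 2;0 0 -0.006 0 0 0 2;0 0 -0.005 0 0 0 2;0 0 -0.003 0 0 0 2;0 0 -0.002 0 0 0 2;0 0 0 0 0 0 2;0 0 0 0 0 0 2'
```

```text
time: 15.15
tool_pos: [495.7, -318.4, 222.3]
tcp_rot: [3.141, -0.017, 0.013]
contact_force: [0.1, -0.6, -1.7]
grip_width: 3.8
finger_force: 30.0
```

```bash
python3 -m creep '0 0 -0.003 0 0 0 2;0 0 -0.002 0 0 0 2;0 0 -0.001 0 0 0 2;0 0 0 0 0 0 2;0 0 0 0 0 0 2'
```

```text
time: 15.57
tool_pos: [496.9, -318.9, 218.2]
tcp_rot: [3.138, -0.021, 0.013]
contact_force: [2.4, -0.1, 5.5]
grip_width: 3.7
finger_force: 30.0
```

```bash
python3 -m creep '0 0 0 0 0 0 100;0 0 0 0 0 0 100;0 0 0 0 0 0 100;0 0 0 0 0 0 100;0 0 0 0 0 0 100;0 0 0 0 0 0 100;0 0 0 0 0 0 100;0 0 0 0 0 0 100'
python3 -m creep '0 0 0 0 0 0 100;0 0 0 0 0 0 100;0 0 0 0 0 0 100;0 0 0 0 0 0 100;0 0 0 0 0 0 100;0 0 0 0 0 0 100;0 0 0 0 0 0 100;0 0 0 0 0 0 100'
python3 -m creep '0 0 0.01 0 0 0 100;0 0 0.02 0 0 0 100;0 0 0.03 0 0 0 100;0 0 0.03 0 0 0 100;0 0.02 0.02 0 0 0 100;0 0.04 0 0 0 0 100;0 0.04 0 0 0 0 100;0 0.04 0 0 0 0 100'
python3 -m creep '0 0.04 0 0 0 0 100;0 0.04 0 0 0 0 100;0 0.04 0 0 0 0 100;0 0.04 0 0 0 0 100;0 0.04 0 0 0 0 100;0 0.03 0 0 0 0 100;0 0.02 0 0 0 0 100;0 0 0 0 0 0 100'
python3 - <<'E'
from h import *
snap('top','t7',(140,180,420,300),2.85);snap('side','s7',(300,130,420,260),3)
a=cv2.imread('pics/t7.png');b=cv2.resize(cv2.imread('pics/s7.png'),(240,256));a=cv2.resize(a,(560,240));b=b[:240];cv2.imwrite('pics/m7.png',np.hstack([a,b]))
E
```

```text
time: 16.23
tool_pos: [495.6, -318.4, 216.3]
tcp_rot: [3.141, -0.017, 0.013]
contact_force: [0.9, -0.2, -0.2]
grip_width: 52.7
finger_force: 0.1
time: 16.9
tool_pos: [495.7, -318.4, 216.3]
tcp_rot: [3.141, -0.017, 0.013]
contact_force: [-0.7, -0.1, 0.6]
grip_width: 91.4
finger_force: 0.0
time: 17.57
tool_pos: [495.3, -177.2, 327.5]
tcp_rot: [3.14, -0.019, 0.012]
contact_force: [0.6, -0.9, 0.3]
grip_width: 92.0
finger_force: 0.0
time: 18.23
tool_pos: [495.3, 75.1, 327.3]
tcp_rot: [-3.141, -0.018, 0.017]
contact_force: [-1.4, -0.5, 0.8]
grip_width: 91.6
finger_force: 0.0
```

View pics/m7.png

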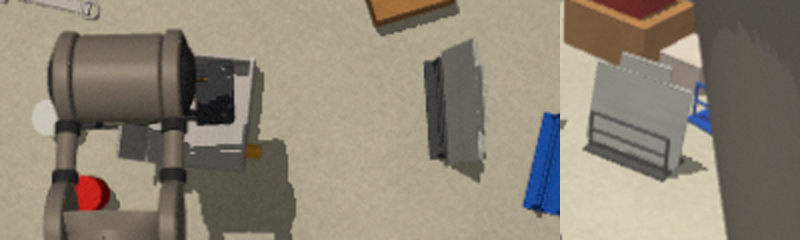

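The lid stands in the rack, leaning on the right-hand rail at about crop x 460. The second step looks done. Next I turn the gripper and refine the piston position from the stored start pictures.

```bash
python3 -m creep '0 0.01 0 0 0.018 0.12 100;0 0.01 0 0 0 0.12 100;0 0.015 0 0 0 0.12 100;0 0.015 0 0 0 0.12 100;0 0.015 0 0 0 0.12 100;0 0.015 0 0 0 0.12 100;0 0.015 0 0 0 0.12 100;0 0.015 0 0 0 0.12 100'
python3 -m creep '0 0.02 0 0 0 0.12 100;0 0.02 0 0 0 0.12 100;0 0.02 0 0 0 0.12 100;0 0.02 0 0 0 0.12 100;0 0 0 0 0 0 100;0 0 0 0 0 0 100'
python3 - <<'E'
from h import *
print(np.round(readout.get_obs()['joint_positions'],3))
im=cv2.imread('pics/top0.png').astype(int)
c=im[222:258,148:186]; m=((c[...,2]-c[...,0]<16)&(c.sum(2)>480)).astype(np.uint8)
n,l,st,ce=cv2.connectedComponentsWithStats(m); i=1+st[1:,4].argmax(); print(st[i],ce[i]+[148,222],plane('top',[ce[i]+[148,222]],76))
im=cv2.imread('pics/side0.png').astype(int)
c=im[280:335,180:225]; m=((c[...,2]-c[...,0]<14)&(c.sum(2)>240)).astype(np.uint8)
n,l,st,ce=cv2.connectedComponentsWithStats(m); i=1+st[1:,4].argmax(); print(st[i],ce[i]+[180,280])
for P in([495,268,38],[495,272,38],[490,268,38]): print(proj('side',P))
E
```

```text
time: 19.0
tool_pos: [496.1, 180.8, 326.7]
tcp_rot: [-3.141, 0.001, 0.977]
contact_force: [0.1, -0.9, 0.1]
grip_width: 91.4
finger_force: 0.0
time: 19.5
tool_pos: [496.1, 261.0, 326.4]
tcp_rot: [-3.141, 0.001, 1.451]
contact_force: [0.4, 0.1, -0.3]
grip_width: 91.9
finger_force: 0.0
[ 3.480e-01  3.850e-01  1.364e+00 -1.000e-03  1.394e+00  4.670e-01]
[13 15  1  2  2] [161.  237.5] [[496.95243519 280.46194836  76.        ]]
[  9   8  26  39 647] [201.61669243 308.2488408 ]
[[200.6230597  306.92313517]]
[[199.39088288 307.89478772]]
[[202.05937818 307.8896941 ]]
```

```bash
python3 -m creep '-0.002 0.006 -0.03 0 0 0 100;0 0 -0.035 0 0 0 100;0 0 -0.035 0 0 0 100;0 0 -0.035 0 0 0 100;0 0 -0.03 0 0 0 100;0 0 -0.025 0 0 0 100;0 0 -0.02 0 0 0 100;0 0 -0.017 0 0 0 100'
python3 -m creep '0 0 0 0 0 0 30;0 0 0 0 0 0 30;0 0 0 0 0 0 30;0 0 0 0 0 0 30;0 0 0 0 0 0 30;0 0 0 0 0 0 30;0 0 0 0 0 0 30;0 0 0 0 0 0 30'
```

```text
time: 20.17
tool_pos: [493.8, 265.5, 97.8]
tcp_rot: [-3.14, 0.002, 1.449]
contact_force: [0.3, 0.7, 0.5]
grip_width: 91.6
finger_force: 0.0
time: 20.83
tool_pos: [493.7, 267.8, 100.4]
tcp_rot: [3.141, 0.0, 1.453]
contact_force: [-1.8, -1.4, 5.8]
grip_width: 55.7
finger_force: 30.0
```

```bash
python3 -m creep '0 0 0.01 0 0 0 30;0 0 0.025 0 0 0 30;0 0 0.035 0 0 0 30;0 0 0.035 0 0 0 30;0 0 0.035 0 0 0 30;0 0 0.03 0 0 0 30;0 0 0.025 0 0 0 30;0 0 0.01 0 0 0 30'
python3 -m creep '0.001 -0.02 0 0 0 0 30;0.001 -0.035 0 0 0 0 30;0.001 -0.035 0 0 0 0 30;0.001 -0.035 0 0 0 0 30;0.001 -0.035 0 0 0 0 30;0.001 -0.035 0 0 0 0 30;0.001 -0.025 0 0 0 0 30;0 -0.015 0 0 0 0 30'
python3 -m creep '0 0 -0.02 0 0 0 30;0 0 -0.03 0 0 0 30;0 0 -0.03 0 0 0 30;0 0 -0.02 0 0 0 30;0 0 -0.01 0 0 0 30;0 0 0 0 0 0 30'
python3 - <<'E'
from h import *
snap('top','t8',(180,180,300,280),4);snap('side','s8',(210,170,330,270),4)
a=cv2.imread('pics/t8.png');b=cv2.imread('pics/s8.png');cv2.imwrite('pics/m8.png',cv2.resize(np.hstack([a,b]),(800,333)))
E
```

```text
time: 21.5
tool_pos: [494.3, 268.0, 308.7]
tcp_rot: [3.137, -0.002, 1.453]
contact_force: [0.1, 0.5, -3.3]
grip_width: 55.8
finger_force: 30.0
time: 22.17
tool_pos: [500.1, 29.9, 303.3]
tcp_rot: [-3.139, 0.002, 1.451]
contact_force: [0.2, -0.2, -4.4]
grip_width: 55.8
finger_force: 30.0
time: 22.67
tool_pos: [498.6, 32.7, 190.9]
tcp_rot: [-3.133, 0.001, 1.453]
contact_force: [-0.5, 0.4, -3.8]
grip_width: 55.5
finger_force: 30.0
```

View pics/m8.png

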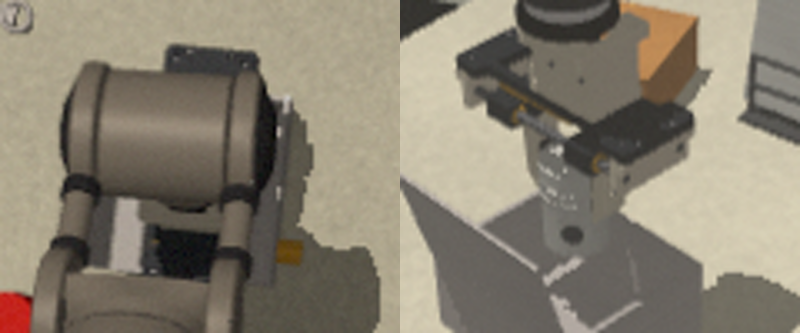

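The piston hangs upright over the tub opening, clear of the guard and walls. I'll lower it.

```bash
python3 -m creep '0 0 -0.015 0 0 0 30;0 0 -0.02 0 0 0 30;0 0 -0.018 0 0 0 30;0 0 -0.012 0 0 0 30;0 0 -0.006 0 0 0 30;0 0 -0.004 0 0 0 30;0 0 0 0 0 0 30;0 0 0 0 0 0 30'
python3 -m creep '0 0 -0.002 0 0 0 30;0 0 -0.002 0 0 0 30;0 0 -0.001 0 0 0 30;0 0 0 0 0 0 30;0 0 0 0 0 0 30'
```

```text
time: 23.43
tool_pos: [501.2, 32.6, 120.2]
tcp_rot: [3.141, 0.001, 1.453]
contact_force: [0.2, -0.2, -3.0]
grip_width: 55.7
finger_force: 30.0
time: 23.85
tool_pos: [500.7, 32.6, 114.4]
tcp_rot: [-3.141, 0.001, 1.453]
contact_force: [-0.3, 0.3, -4.1]
grip_width: 55.5
finger_force: 30.0
```

```bash
python3 -m creep '0 0 -0.002 0 0 0 30;0 0 -0.002 0 0 0 30;0 0 -0.0015 0 0 0 30;0 0 0 0 0 0 30;0 0 0 0 0 0 30'
python3 -m creep '0 0 -0.0015 0 0 0 30;0 0 -0.001 0 0 0 30;0 0 0 0 0 0 30;0 0 0 0 0 0 30'
```

```text
time: 24.27
tool_pos: [500.6, 32.6, 108.7]
tcp_rot: [-3.141, 0.001, 1.453]
contact_force: [-0.0, 0.4, -3.8]
grip_width: 55.6
finger_force: 30.0
time: 24.6
tool_pos: [500.7, 32.6, 106.4]
tcp_rot: [-3.141, 0.001, 1.453]
contact_force: [0.2, 0.1, -3.3]
grip_width: 55.9
finger_force: 30.0
```

```bash
python3 -m creep '0 0 -0.001 0 0 0 30;0 0 -0.0005 0 0 0 30;0 0 0 0 0 0 30;0 0 0 0 0 0 30'
```

```text
time: 24.93
tool_pos: [500.7, 32.6, 106.3]
tcp_rot: [3.141, 0.001, 1.453]
contact_force: [-5.0, -0.1, 13.1]
grip_width: 55.4
finger_force: 30.0
```

The piston touches the floor, so I release it and retreat.

```bash
python3 -m creep '0 0 0 0 0 0 80;0 0 0 0 0 0 80;0 0 0 0 0 0 80;0 0 0 0 0 0 80;0 0 0 0 0 0 80;0 0 0 0 0 0 80;0 0 0 0 0 0 80;0 0 0 0 0 0 80'
python3 -m creep '0 0 0.01 0 0 0 80;0 0 0.02 0 0 0 80;0 0 0.03 0 0 0 80;0 0 0.035 0 0 0 80;0 0 0.035 0 0 0 80;0 0 0.035 0 0 0 80;0 0 0.03 0 0 0 80;0 0 0 0 0 0 80'
python3 -m creep '-0.01 -0.03 0 0 0 0 80;-0.01 -0.03 0 0 0 0 80;-0.01 -0.03 0 0 0 0 80;-0.01 -0.03 0 0 0 0 80;-0.01 -0.03 0 0 0 0 80;-0.01 -0.03 0 0 0 0 80;-0.01 -0.02 0 0 0 0 80;0 0 0 0 0 0 80'
python3 - <<'E'
from h import *
snap('top','t9',(140,180,420,300),2.85);snap('side','s9',(210,150,400,290),3)
a=cv2.resize(cv2.imread('pics/t9.png'),(440,189));b=cv2.resize(cv2.imread('pics/s9.png'),(360,265));b=b[:];a=cv2.copyMakeBorder(a,0,76,0,0,0);cv2.imwrite('pics/m9.png',np.hstack([a,b]))
E
```

```text
time: 25.6
tool_pos: [500.7, 32.6, 104.7]
tcp_rot: [-3.141, 0.001, 1.453]
contact_force: [-0.5, 0.5, 0.1]
grip_width: 73.3
finger_force: 0.0
time: 26.27
tool_pos: [502.6, 32.5, 307.0]
tcp_rot: [3.13, 0.0, 1.453]
contact_force: [2.0, -0.6, 0.7]
grip_width: 73.4
finger_force: 0.0
time: 26.93
tool_pos: [429.2, -170.3, 300.0]
tcp_rot: [-3.14, 0.002, 1.449]
contact_force: [0.9, 0.5, 0.1]
grip_width: 73.0
finger_force: 0.0
```

View pics/m9.png

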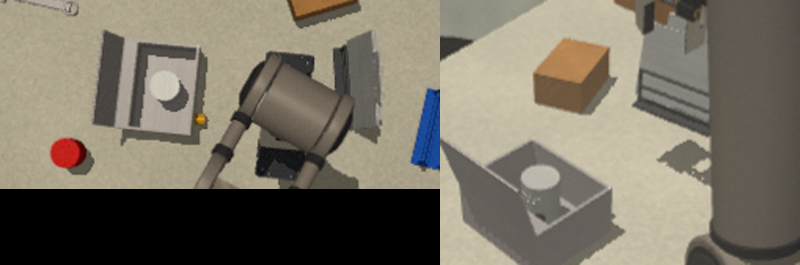

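The piston stands upright in the tub (left crop, 165,85) and the lid is in the rack (360,80). The robot touches nothing.

```bash
python3 -c "
from plant import order
print(order.close_job())"
```

```text
the job is handed in; nothing more can be done
None
```

I handed the job in at about 27 s: the last pictures show the lid standing on edge between the rack's rails and the piston upright on the tub floor with the arm clear, after one missed lid grasp that left the lid in place; no verdict came back.

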